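Post the spent cells into the battery jar

TASK

Post the two middle-sized spent battery cells (26 mm thick, thicker than the slim ones and thinner than the fat one) through the narrow neck of the clear collecting jar, one after the other, so that both end up lying or standing down inside the jar. Leave the fat cell standing where it is: it is still good.

Things in the scene. Friction and masses are not known exactly. Their poses are not given: they have to be found in the camera images.
- jar_mouth (a point): centre of the open mouth, level with the rim, of the collecting jar: an upright clear plastic jar, body 116 mm in diameter, rim 172 mm above the desk, tapering from 118 mm height to a grey neck that runs from 146 to 172 mm height, 62 mm outer and 52 mm inner diameter. Below the neck it is hollow to its floor, 5 mm above the desk. It does not move: its 150 mm square, 4 mm thick steel foot plate is screwed down. z is up, out of the mouth. It can stand left or right on the desk
- cell_a_center (a point): one of the two middle-sized spent round battery cells, standing upright on the desk: black sleeve with a bare steel band near the top and a small steel nub on top, 26 mm in diameter, 50 mm tall with the nub (the nub is the top 2 mm), about 0.07 kg, loose. Point at its centre, half-way up (25 mm above the desk), z along its axis. Stands somewhere among the other small things near the middle of the desk; those may be as near as 60 mm, centre to centre
- cell_b_center (a point): one of the two middle-sized spent round battery cells, standing upright on the desk: black sleeve with a bare steel band near the top and a small steel nub on top, 26 mm in diameter, 50 mm tall with the nub (the nub is the top 2 mm), about 0.07 kg, loose. Point at its centre, half-way up (25 mm above the desk), z along its axis. The twin of the other: either may go first
- fat_cell_center (a point): the fat cell, to be left alone: same make and look but 33 mm in diameter and 61 mm tall, 0.14 kg, standing upright and loose. Point at its centre, 30.5 mm above the desk
Mind the look-alikes: they are no part of the job. What is shaped like the part that bears cell_a_center but green or pink is not meant.

How it is judged (in metres and radians):
On the way, in this order (a step that is already met when the one before it is completed fails the run):
1. the first of the two cells is down inside the jar, the other not yet (((z of cell_a_center in the frame of jar_mouth between -0.172 and -0.055 m and horizontal distance between cell_a_center and jar_mouth below 0.055 m) or (z of cell_b_center in the frame of jar_mouth between -0.172 and -0.055 m and horizontal distance between cell_b_center and jar_mouth below 0.055 m))), for 0.2 s.
2. both cells are down inside the jar (z of cell_a_center in the frame of jar_mouth between -0.172 and -0.055 m and horizontal distance between each of cell_a_center, cell_b_center and jar_mouth below 0.055 m and z of cell_b_center in the frame of jar_mouth between -0.172 and -0.055 m), for 0.2 s.
At the end, for the whole second after the job is handed in: both middle-sized cells are inside the jar, their centres at least 55 mm below the mouth and within 55 mm of the jar's axis (all of step 2); the robot touches nothing.
It fails at once if the fat cell is moved by more than 25 mm or toppled (distance of fat_cell_center from where it was at the start of the episode above 0.025 m or angle between fat_cell_center's own z axis and vertical above 0.5 rad).
It also fails if it takes over 54 s, if anything falls off the work surface, if the arm or the gripper's body presses on something with over 40 N, if the wrist force passes 120 N, or if a joint passes its speed limit or range.

ROBOT

A 6-joint arm with a two-finger parallel gripper is mounted at the origin on the work surface. World frame = base frame: x ahead of the robot, y to its left, z up, the work surface at z = 0. Lengths are in mm, angles in rad, forces in N, time in s.
With the tool pointing down it reaches from about 300 to 775 mm from the base axis. Payload 14.6 kg.
Tool frame: the origin (TCP) lies at the very end of the fingers, on their centre line; the grasp point (between the pads) lies 19 mm behind it; z points along the fingers, y is the line along which they close (so a half turn about z gives the same grasp; the last joint's range is limited). The gripper opens to 94 mm and grips with 3 to 60 N. Pads are 16 mm wide; open, the fingers measure 119 mm over their backs; the gripper's body (75 mm by 177 mm) begins 78 mm behind the grasp point.
Start: joints at [1.052, 0.3, 1.521, -0, 1.321, -0.067], TCP at [240.118, 494.806, 205.446] pointing down, gripper open.
Joint ranges: [-3.03, 3.03], [-0.79, 2.21], [0.23, 2.52], [-1.04, 4.18], [0, 3.07], [-2.55, 2.55]. Speed limits (rad/s): [2.22, 2.22, 2.57, 3.14, 3.14, 3.14].

INTERFACE

Orientations are given as [roll, pitch, yaw] about the fixed x, y, z axes, in that order (R = Rz(yaw) Ry(pitch) Rx(roll)).
In Python, from cell import manip, eyes, ticket gives the robot as it stands. The module is installed in compiled form; this text tells all that it offers.
- The arm moves only by the tool arm_command, never from a script. Its argument "plan" is a list of rows, each a list of 5 numbers: the opening, from -1 (shut) to 1 (fully open), then the shift along the tool's x, y, z in m, then the turn about the tool's z in rad. In form: [[jaw, dx, dy, dz, roll], ...]. A call has 1 to 20 rows; each row shifts and turns the commanded pose from where the row before left it, along the tool's axes as they then stand; what a row does not reach is not made up. A row lasts 1/8 s, in which the tool goes at most 62.5 mm and 10.7 degrees, less where a joint would pass 70% of its speed; a pose out of reach is approached as far as the arm can. A call is refused whole if a number of a shift passes 0.0625 or a number of a turn 0.188, either way. A call with a gripper value outside its range is refused whole. The fingers move at their own pace and stop on an object; "newtons" is the grip in N (left out, the last holds). Time passes only in rows, so rows that do not move let the fingers close. It gives the time, the measured TCP pose, the force, the opening and the grip force at its end, in the units of the state.
- manip.read_state(): the state, without advancing time (a new reading comes with each control period).
- eyes.camera(name): name is "side" or "top"; returns a dict with "img" (420x560x3 uint8, blue, green, red), "z_map" (420x560 float32, mm along the optical axis (not along the pixel's ray), 0 where there is no reading), "fx", "fy", "cx", "cy" (pixels), "eye" and "orientation" of the camera in the world. Camera axes: x right, y down, z forward; pixel columns grow to the right and rows downward; lengths in mm; the calibration is good to about 2 mm. A picture is of the moment at which its call begins.
- ticket.sign_off(): hands the job in; it is judged then, once.
The state is a dict: "clock": time; "joints": joint angles; "qd": joint speeds; "effort": joint torques, N m; "eef_pos": TCP position; "eef_rot": TCP orientation; "wrist_force": force on the tool from outside, world axes, zero at the start; "moment": the same for the moment, N m; "finger_gap": finger opening in mm; "finger_force": force on a finger pad.
Only numpy, scipy, OpenCV 4.12 (cv2) and the standard library are available. Lean on these libraries where they do the work, as an engineer would, in place of code of your own. Each camera call takes 0.05 s, during which the arm holds its last target. There are 200 camera calls.

## Working session

There is one attempt and no reset: what is moved stays moved. The work goes in short steps, Python scripts to look and compute and a tool call to move; the robot and the scene stay as the last step left them, time stands still between calls to the robot, and variables do not carry over. Pictures are saved under pics/ and viewed, at most 10 in all, crops included, and the job is handed in when it is done.

Besides the shell and the picture viewer there is one more tool, called after "Request:" by a JSON object that holds its "fn" and its "kwargs". arm_command: Moves the arm, as the interface text tells. Its arguments: {"type":"object","properties":{"plan":{"type":"array"},"newtons":{"type":"number"}},"required":["plan"]}

```bash
mkdir -p pics; cat > h.py <<'E'
import numpy as np, cv2
from cell import manip, eyes, ticket
from scipy.spatial.transform import Rotation as R
def snap(n,tag):
    c=eyes.camera(n); cv2.imwrite(f'pics/{tag}.png',c['img']); np.savez(f'{tag}.npz',**c); return c
def rot(c):
    o=np.array(c['orientation'],float); return o if o.shape==(3,3) else R.from_euler('xyz',o).as_matrix()
def world(c):
    z=np.array(c['z_map']);v,u=np.indices(z.shape)
    p=np.stack([(u-c['cx'])/c['fx']*z,(v-c['cy'])/c['fy']*z,z],-1)
    return p@rot(c).T+np.array(c['eye'])
E
python3 - <<'E'
from h import *
for n in('top','side'):
    c=snap(n,n+'0'); print(n,c['eye'],c['orientation'],c['fx'],c['cx'],c['cy'])
print(manip.read_state())
E
```

```text
top [ 416.67870294  -19.21528365 1047.45944578] [-3.02222025  0.00639569 -1.55356811] 417.99062466466194 276.8907268228613 212.68010305054605
side [ 299.3643004  -567.64136783  688.56119179] [-2.33746383 -0.0081271  -0.3456213 ] 454.1687752601871 280.1967243221417 206.99925934029517
{'clock': 0.1, 'joints': array([ 1.05242476e+00,  3.00435547e-01,  1.52151089e+00, -1.35115461e-05,
        1.32068874e+00, -6.66203019e-02]), 'qd': array([-8.39517895e-04, -2.15749295e-03, -3.29533910e-03,  6.30427569e-05,
        1.35219837e-04, -4.00129946e-05]), 'effort': array([ 3.55137690e-04, -5.32654738e+01, -3.53284836e+01,  7.08750682e-02,
        2.35010160e-02, -8.40348821e-05]), 'eef_pos': array([239.99951664, 494.6180215 , 204.93552101]), 'eef_rot': array([-3.14055157e+00, -5.63432570e-05,  2.68984471e+00]), 'wrist_force': array([-0.20472072,  0.39960692, -0.08995405]), 'moment': array([-0.03141153,  0.00196387, -0.07696445]), 'finger_force': 0.0, 'finger_gap': 93.94028174205464}
```

View pics/top0.png

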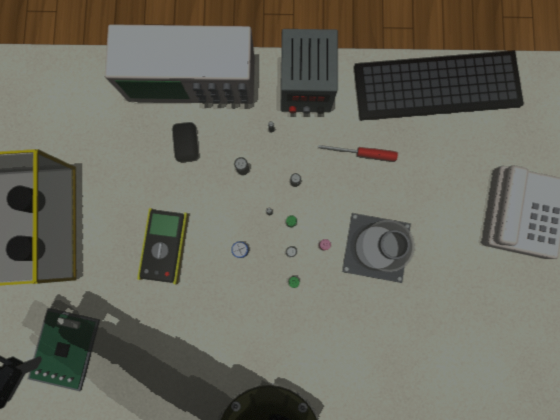

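View pics/side0.png

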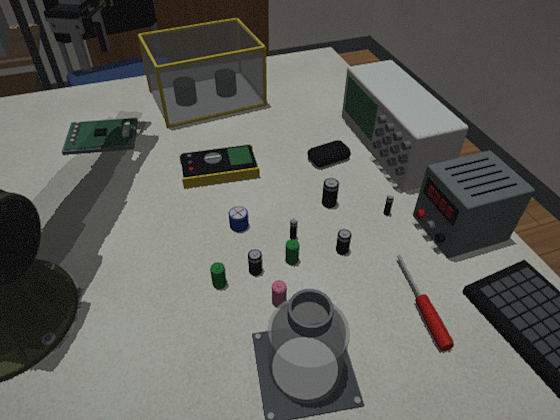

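The top view shows the fat cell at (241,165), black middle-sized cells at (296,180) and (291,252), slim ones at (269,211) and (270,127), green and pink decoys, and the jar mouth at about (395,245). The side view agrees, with the middle cells at (344,241) and (255,262).

```bash
python3 - <<'E'
from h import *
for n in('top0','side0'):
    c=dict(np.load(n+'.npz')); P=world(c); ok=c['z_map']>0
    m=(ok&(P[...,2]>12)&(P[...,2]<250)&(P[...,0]>250)&(P[...,0]<720)&(abs(P[...,1])<300)).astype(np.uint8)
    print(n,'desk z',np.median(P[...,2][ok&(abs(P[...,2])<12)]))
    k,l,s,_=cv2.connectedComponentsWithStats(m)
    for i in range(1,k):
        if s[i,4]<15: continue
        q=P[l==i]; zt=np.percentile(q[:,2],97); t=q[q[:,2]>zt-4]
        print(s[i], 'ztop %.0f'%zt,'topctr',((t.min(0)+t.max(0))/2)[:2].round(1),'ext',np.ptp(t,0)[:2].round(0),'all',((q.min(0)+q.max(0))/2)[:2].round(1),np.ptp(q,0)[:2].round(0))
    # ring of the neck
    r=P[ok&(P[...,2]>163)&(P[...,2]<180)&(P[...,0]>300)&(P[...,0]<600)&(P[...,1]<0)&(P[...,1]>-400)]
    if len(r)>5: print('rim',len(r),cv2.minEnclosingCircle(r[:,:2].astype(np.float32)),np.median(r[:,2]))
E
python3 - <<'E'
import cv2
a=cv2.imread('pics/top0.png')[110:310,225:425]
b=cv2.imread('pics/side0.png')[170:420,205:405]
a=cv2.resize(a,(400,500) if 0 else (400,400),interpolation=3);b=cv2.resize(b,(400,500),interpolation=3)
a=cv2.copyMakeBorder(a,0,100,0,0,0)
cv2.imwrite('pics/crop0.png',cv2.hconcat([a,b]))
E
```

```text
top0 desk z 0.015028000619054183
[173 139  25  23 490] ztop 33 topctr [696.7 223.9] ext [46. 49.] all [693.2 224.9] [53. 62.]
[318 145  76  16 440] ztop 28 topctr [ 694.1 -253.5] ext [25. 90.] all [ 697.  -205.7] [ 37. 188.]
[234 157  15  17 197] ztop 63 topctr [654.3  80.4] ext [30. 29.] all [653.8  79.3] [33. 31.]
[290 173  11  13 113] ztop 53 topctr [623.  -53.2] ext [23. 24.] all [622.4 -53.4] [25. 24.]
[ 146  209   42   75 2396] ztop 41 topctr [453.9 260.8] ext [166.  78.] all [453.  256.6] [180.  87.]
[266 208   6   7  37] ztop 51 topctr [542.5  10.7] ext [10. 10.] all [541.7  10.1] [12. 13.]
[286 215  11  12 103] ztop 52 topctr [519.1 -43.6] ext [24. 22.] all [519.1 -45. ] [26. 24.]
[ 354  220   56   52 1982] ztop 172 topctr [ 460.  -258.6] ext [59. 61.] all [ 459.3 -249.9] [113. 100.]
[318 239  13  11 108] ztop 51 topctr [ 463.1 -126.6] ext [24. 24.] all [ 463.2 -126. ] [24. 26.]
[231 241  17  17 223] ztop 41 topctr [448.   80.2] ext [38. 37.] all [448.1  79.4] [39. 39.]
[285 246  12  11 101] ztop 52 topctr [443.9 -44.7] ext [22. 22.] all [445.1 -44.9] [24. 26.]
[288 276  11 
[... 636 characters left out ...]
13. 13.] all [540.3   9.4] [14. 15.]
[336 229  16  23 269] ztop 52 topctr [621.1 -54.4] ext [25. 26.] all [620.4 -54.6] [27. 26.]
[286 239  14  23 273] ztop 51 topctr [517.3 -45.4] ext [24. 25.] all [516.7 -45.8] [25. 25.]
[248 249  15  24 287] ztop 51 topctr [442.9 -46. ] ext [25. 26.] all [443.  -46.1] [26. 26.]
[397 255  55  90 885] ztop 27 topctr [ 692.4 -255.5] ext [28. 89.] all [ 695.3 -206. ] [ 39. 188.]
[210 262  16  24 308] ztop 51 topctr [371.3 -52.9] ext [24. 25.] all [370.9 -53.4] [26. 26.]
[ 268  280   82  117 5276] ztop 173 topctr [ 457.7 -259.5] ext [61. 61.] all [ 457.9 -207.2] [116. 186.]
rim 727 ((458.5327453613281, -258.9747619628906), 31.740171432495117) 171.6673652557257
```

View pics/crop0.png

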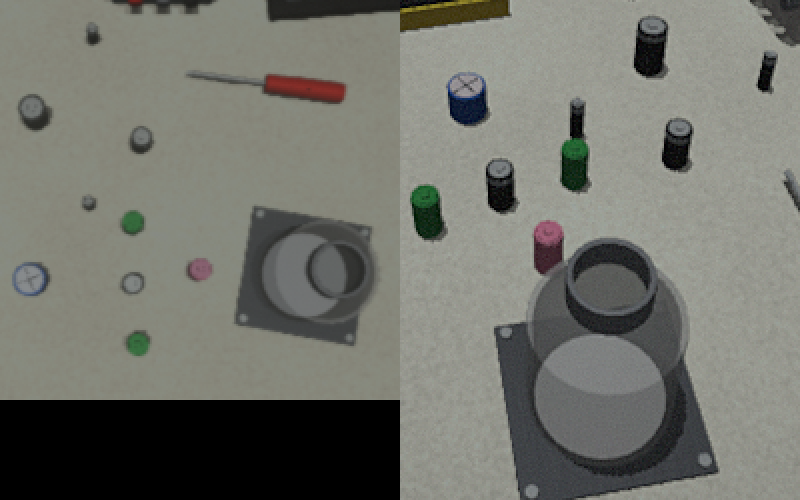

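Both cameras put the middle cells at (621.5,-54) and (443.5,-45.5), and the jar mouth at (459,-259). I'll take the nearer cell first, closing along world y with the jaws narrowed.

Request:
{"fn": "arm_command", "kwargs": {"plan": [[0.1,0,0,0,-0.15],[0.1,0,0,0,-0.15],[0.1,0,0,0,-0.152],[0.1,-0.0203,-0.054,0,0],[0.1,-0.0203,-0.054,0,0],[0.1,-0.0203,-0.054,0,0],[0.1,-0.0203,-0.054,0,0],[0.1,-0.0203,-0.054,0,0],[0.1,-0.0203,-0.054,0,0],[0.1,-0.0203,-0.054,0,0],[0.1,-0.0203,-0.054,0,0],[0.1,-0.0203,-0.054,0,0],[0.1,-0.0203,-0.054,0,0],[0.1,0,0,0,0],[0.1,0,0,0,0]], "newtons": 20}}

```text
clock: 1.98
eef_pos: [442.9, -44.8, 205.1]
eef_rot: [3.141, -0.001, 3.141]
wrist_force: [0.1, 0.5, -0.3]
finger_gap: 51.6
finger_force: 0.0
```

Request:
{"fn": "arm_command", "kwargs": {"plan": [[0.1,-0.0005,-0.0005,0.05,0],[0.1,0,0,0.05,0],[0.1,0,0,0.045,0],[0.1,0,0,0.025,0],[0.1,0,0,0.013,0],[0.1,0,0,0,0],[-1,0,0,0,0],[-1,0,0,0,0],[-1,0,0,0,0],[-1,0,0,0,0],[-1,0,0,0,0]], "newtons": 20}}

```text
clock: 3.35
eef_pos: [444.0, -45.7, 22.9]
eef_rot: [-3.141, 0.001, -3.141]
wrist_force: [-0.9, 0.8, 6.2]
finger_gap: 24.7
finger_force: 20.0
```

Request:
{"fn": "arm_command", "kwargs": {"plan": [[-1,0,0,-0.02,0],[-1,0,0,-0.05,0],[-1,0,0,-0.06,0],[-1,0,0,-0.06,0],[-1,0,0,-0.015,0],[-1,-0.0025,-0.0355,0,0],[-1,-0.0025,-0.0355,0,0],[-1,-0.0025,-0.0355,0,0],[-1,-0.0025,-0.0355,0,0],[-1,-0.0025,-0.0355,0,0],[-1,-0.0025,-0.0355,0,0],[-1,0,0,0,0],[-1,0,0,0,0]]}}

```text
clock: 4.97
eef_pos: [458.5, -258.1, 226.5]
eef_rot: [3.141, -0.001, -3.142]
wrist_force: [0.5, -0.4, -0.6]
finger_gap: 24.3
finger_force: 20.0
```

```bash
python3 - <<'E'
from h import *
c=snap('side','side1'); cv2.imwrite('pics/c1.png',cv2.resize(c['img'][130:420,180:460],(560,580),interpolation=3))
E
```

```text
(no output)
```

View pics/c1.png

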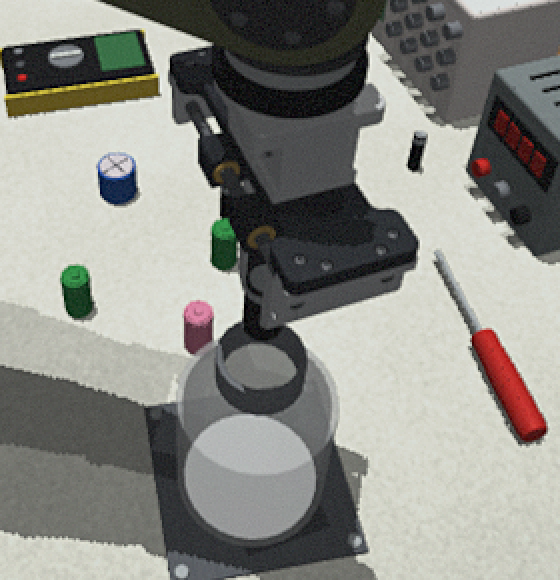

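The cell hangs upright from the jaws, just above the neck (crop pixel 258,310). I'll lower it into the mouth and let go with the tips above the rim.

Request:
{"fn": "arm_command", "kwargs": {"plan": [[-1,0,0,0.02,0],[-1,0,0,0.018,0],[-1,0,0,0.01,0],[-1,0,0,0,0],[-1,0,0,0,0],[0.1,0,0,0,0],[0.1,0,0,0,0],[0.1,0,0,0,0],[0.1,0,0,0,0],[0.1,0,0,0,0],[0.1,0,0,-0.02,0],[0.1,0,0,-0.03,0],[0.1,0,0,0,0]]}}

```text
clock: 6.65
eef_pos: [459.4, -259.1, 231.3]
eef_rot: [-3.14, 0.003, -3.141]
wrist_force: [-0.9, -0.6, -0.4]
finger_gap: 51.4
finger_force: 0.0
```

```bash
python3 - <<'E'
from h import *
c=snap('side','side2'); cv2.imwrite('pics/c2.png',cv2.resize(c['img'][130:420,180:460],(560,580),interpolation=3))
E
```

```text
(no output)
```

View pics/c2.png

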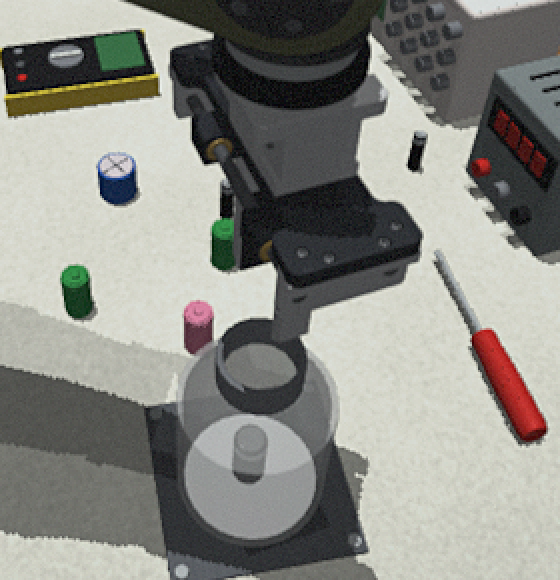

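The first cell stands inside the jar, seen through the wall at crop pixel (250,450). Now the second.

Request:
{"fn": "arm_command", "kwargs": {"plan": [[0.1,-0.027,0.0342,0,0],[0.1,-0.027,0.0342,0,0],[0.1,-0.027,0.0342,0,0],[0.1,-0.027,0.0342,0,0],[0.1,-0.027,0.0342,0,0],[0.1,-0.027,0.0342,0,0],[0.1,0,0,0,0],[0.1,0,0,0.05,0],[0.1,0,0,0.05,0],[0.1,0,0,0.05,0],[0.1,0,0,0,0]]}}

```text
clock: 8.07
eef_pos: [618.1, -53.8, 75.6]
eef_rot: [3.141, -0.008, 3.141]
wrist_force: [0.3, -0.3, 0.8]
finger_gap: 51.5
finger_force: 0.0
```

Request:
{"fn": "arm_command", "kwargs": {"plan": [[0.1,-0.002,0,0,0],[0.1,0,0,0.025,0],[0.1,0,0,0.02,0],[0.1,0,0,0.008,0],[0.1,0,0,0,0],[-1,0,0,0,0],[-1,0,0,0,0],[-1,0,0,0,0],[-1,0,0,0,0],[-1,0,0,0,0]], "newtons": 20}}

```text
clock: 9.32
eef_pos: [622.9, -53.5, 26.8]
eef_rot: [-3.141, 0.001, -3.141]
wrist_force: [-0.3, -0.3, 3.4]
finger_gap: 24.5
finger_force: 20.0
```

Request:
{"fn": "arm_command", "kwargs": {"plan": [[-1,0,0,-0.02,0],[-1,0,0,-0.05,0],[-1,0,0,-0.06,0],[-1,0,0,-0.06,0],[-1,0,0,-0.015,0],[-1,0.0234,-0.0293,0,0],[-1,0.0234,-0.0293,0,0],[-1,0.0234,-0.0293,0,0],[-1,0.0234,-0.0293,0,0],[-1,0.0234,-0.0293,0,0],[-1,0.0234,-0.0293,0,0],[-1,0.0234,-0.0293,0,0],[-1,0,0,0,0],[-1,0,0,0,0],[-1,0,0,0,0]]}}

```text
clock: 11.2
eef_pos: [459.4, -257.8, 231.3]
eef_rot: [3.141, -0.0, -3.14]
wrist_force: [0.1, -0.2, -0.9]
finger_gap: 24.6
finger_force: 20.0
```

```bash
python3 - <<'E'
from h import *
c=snap('side','side3'); cv2.imwrite('pics/c3.png',cv2.resize(c['img'][130:420,180:460],(560,580),interpolation=3))
print(manip.read_state()['eef_pos'])
E
```

```text
[ 459.38387167 -257.84694876  231.31534125]
```

View pics/c3.png

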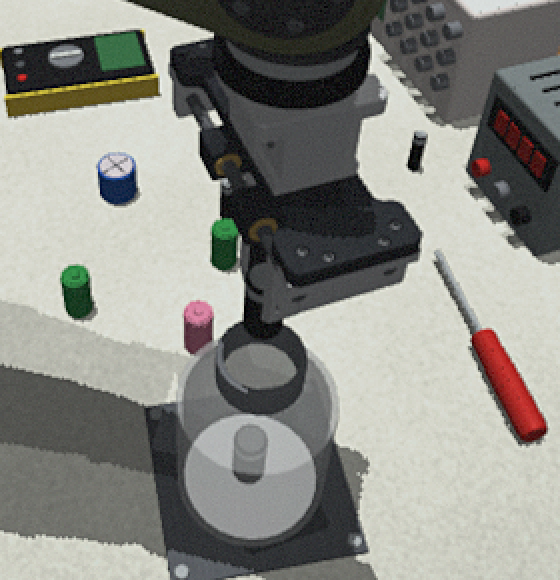

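The second cell hangs upright over the neck at crop pixel (262,310), and the first stands in the jar at (250,450). I'll lower it 53 mm and let go.

Request:
{"fn": "arm_command", "kwargs": {"plan": [[-1,0,-0.001,0.022,0],[-1,0,0,0.02,0],[-1,0,0,0.01,0],[-1,0,0,0,0],[-1,0,0,0,0],[0.1,0,0,0,0],[0.1,0,0,0,0],[0.1,0,0,0,0],[0.1,0,0,0,0],[0.1,0,0,0,0],[0.1,0,0,-0.02,0],[0.1,0,0,-0.05,0],[0.1,0,0,-0.05,0],[0.1,0,0,0,0],[0.1,0,0,0,0],[0.1,0,0,0,0],[0.1,0,0,0,0]]}}

```text
clock: 13.38
eef_pos: [458.8, -259.5, 298.6]
eef_rot: [3.141, -0.001, -3.141]
wrist_force: [0.4, 0.4, -0.3]
finger_gap: 51.9
finger_force: 0.0
```

```bash
python3 - <<'E'
from h import *
c=snap('side','side4'); cv2.imwrite('pics/c4.png',cv2.resize(c['img'][130:420,180:460],(560,580),interpolation=3))
E
```

```text
(no output)
```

View pics/c4.png

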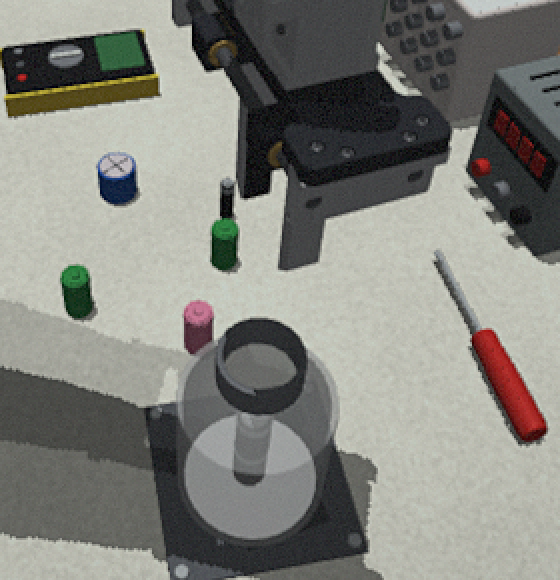

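The second cell stands on the first inside the jar (crop 250,390–480). Its centre is about 92 mm below the mouth and the gripper is clear, so I'm handing in.

```bash
python3 -c "
from cell import ticket
print(ticket.sign_off())"
```

```text
the job is handed in; nothing more can be done
None
```

Both middle-sized cells are inside the jar, the second standing on the first; the fat cell was never approached, and I handed the job in at about 13 s (no verdict came back).

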